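# Find the rocking spice-box lid and press it home

### The arm

A 6-joint arm with a two-finger parallel gripper is mounted at the origin on a cart in front of the work surface, level with it; the furniture and walls round the work are solid. World frame = base frame: x ahead of the robot, y to its left, z up, the work surface at z = 0. Lengths are in m, angles in degrees, forces in N, time in s.
With the tool pointing down it reaches from about 0.25 to 0.725 m from the base axis. Payload 9.7 kg.
Tool frame: the origin (TCP) lies midway between the tips of the shut fingers; the grasp point (between the pads) lies 19 mm behind it (bot.hold_point_z is the distance from the TCP to the grasp point, in m); z points along the fingers, y is the line along which they close (so a half turn about z gives the same grasp; the last joint's range is limited). The gripper opens to 85 mm and grips with 20 to 120 N. Pads are 22 mm wide; open, the fingers measure 114 mm over their backs; the gripper's body (76 mm by 85 mm) begins 54 mm behind the grasp point. The pads swing forward as they close: fully open they stand 13 mm farther back than shut.
Start: joints at [73.854, 4.979, 10.078, 95.1, 0, 90], TCP at [0.153, 0.528, 0.231] pointing down, gripper open.
Joint ranges: [-179.16, 179.16], [-48.56, 103.87], [-65.8, 70.77], [-126.05, 130.52], [-82.76, 87.17], [-180, 180]. Speed limits (degrees/s): [127.2, 127.2, 147.25, 180, 180, 180].

### API

Orientations are given as [roll, pitch, yaw] about the fixed x, y, z axes, in that order (R = Rz(yaw) Ry(pitch) Rx(roll)).
In Python, from workcell import bot gives the robot as it stands.
- The arm moves only by the tool play_rows, never from a script. Its argument "steps" is a list that holds one entry, the list of rows, each a list of 4 numbers: the shift along the tool's x, y, z in m, then the turn about the tool's z in rad. In form: [[[tx, ty, tz, yaw], ...]]. A call has exactly 5 rows; each row shifts and turns the commanded pose from where the row before left it, along the tool's axes as they then stand; what a row does not reach is not made up. A row lasts 1/12 s, in which the tool goes at most 41.7 mm and 7.16 degrees, less where a joint would pass 70% of its speed; a pose out of reach is approached as far as the arm can. A call is refused whole if a number of a shift passes 0.0417 or a number of a turn 0.125, either way. A call with a gripper value outside its range is refused whole. "gripper" is the finger opening in m, from 0 to 0.0854, set as the call begins (left out, the last holds). The fingers move at their own pace and stop on an object; "squeeze" is the grip in N (left out, the last holds). Time passes only in rows, so rows that do not move let the fingers close, or fill a call up. It gives the time, the measured TCP pose, the force, the opening and the grip force at its end, in the units of the state.
- bot.get_obs(): the state, without advancing time (a new reading comes with each control period).
- bot.camera(name): name is "scene" or "top" or "wrist"; returns a dict with "img" (384x512x3 uint8, blue, green, red), "vfov" (degrees; the focal length in pixels is half the picture's height over the tangent of half this angle, whatever the lens; pixels are square), "cx", "cy" (the principal point, pixels), "D" ([k1, k2, p1, p2, k3] as OpenCV has them; the pictures are not rectified), "xyz" and "attitude" of the camera in the world. Camera axes: x right, y down, z forward; pixel columns grow to the right and rows downward; lengths in m; the calibration is good to about 2 mm. A picture is of the moment at which its call begins. There is no depth.
- bot.job_done(): hands the job in; it is judged then, once.
The state is a dict: "time": time; "q": joint angles; "qd": joint speeds; "joint_efforts": joint torques, N m; "ee_pos": TCP position; "tcp_rot": TCP orientation; "wrist_force": force on the tool from outside, world axes, zero at the start; "torque": the same for the moment, N m; "opening": finger opening in m; "grasp_force": force on a finger pad.
Only numpy, scipy, OpenCV 4.12 (cv2) and the standard library are available. Lean on these libraries where they do the work, as an engineer would, in place of code of your own. Each camera call takes 0.05 s, during which the arm holds its last target. There are 200 camera calls.

### The job

One of the four white lids on the spice box is not seated: its height does not give it away, but it rocks when you press near its edge. Press the lids to find it, then push that lid straight down on its middle until it sinks fully home and lies flat, and finish still holding it down with the fingertips so that it stays put; the program ends while pressing. Do not lift or pull out any lid, and leave the jars and other things around the box where they stand.

Things in the scene. Friction and masses are not known exactly. Their poses are not given: they have to be found in the camera images.
- spice_box: dark wooden box fixed to the worktop, 196 x 196 mm, walls 48 mm high; origin: centre of its underside, z up. Four square pockets with centres at x = +-47, y = +-47 mm, walls between them 11.5 mm thick, each filled by one lid. Pocket floors 40 mm above the origin; lid undersides lie at 40 to 45 mm, so lid tops stand 6 to 11 mm above the walls.
- box_centre (a point): centre of the box's top, 48 mm above its underside. The three firm lids rest flat on seats of different heights and do not give. The rocking lid stands level (underside 45 mm) on a hidden nub 14 mm across under its middle: about 1 N near an edge tips it until that edge meets the pocket floor (about 0.15 rad, opposite edge up some 7 mm); let go, it falls back level.
- box_floor (a point): centre of the box at the height of the pocket floors, 40 mm above its underside. Seating the rocking lid: pressed on its middle (within 6 mm of its centre) with more than about 11 N it sinks 5 mm until it lies flat on the pocket floor, and stays there; 15 to 20 N is right. Light presses near an edge do not seat it.
- lid_a: one of four identical white square lids, blue border line and blue dot on top; 80 x 80 x 14 mm, 70 g, loose in its pocket with 1 mm play each side. Origin: centre of its underside, z up, edges along x and y, parallel to the box's. Any of the four may be the rocking one: name, place and height do not tell.
- lid_b: one of four identical white square lids, blue border line and blue dot on top; 80 x 80 x 14 mm, 70 g, loose in its pocket with 1 mm play each side. Origin: centre of its underside, z up, edges along x and y, parallel to the box's. Any of the four may be the rocking one: name, place and height do not tell.
- lid_c: one of four identical white square lids, blue border line and blue dot on top; 80 x 80 x 14 mm, 70 g, loose in its pocket with 1 mm play each side. Origin: centre of its underside, z up, edges along x and y, parallel to the box's. Any of the four may be the rocking one: name, place and height do not tell.
- lid_d: one of four identical white square lids, blue border line and blue dot on top; 80 x 80 x 14 mm, 70 g, loose in its pocket with 1 mm play each side. Origin: centre of its underside, z up, edges along x and y, parallel to the box's. Any of the four may be the rocking one: name, place and height do not tell.
- salt_shaker: glass salt shaker with a grey top, 44 mm across, 90 mm tall; a bystander, free to be knocked over; origin at the centre of its underside
- spice_jar: spice jar with a white cap, 47 mm across, 98 mm tall; a bystander, free to be knocked over; origin at the centre of its underside
- teaspoon: steel teaspoon lying flat, 132 mm long; a bystander, free to be knocked over; origin at the centre of its underside
- lemon: lemon, 78 x 55 x 56 mm; a bystander, free to be knocked over; origin at the centre of its underside
Things that resemble listed ones, but are neither listed nor needed, are in the scene too. What is shaped like the lid_a but brown or green is not meant.

How it is judged:
By the outcome, as a careful person would: the job done as asked, in the order asked, and still so for the second after the job is handed in, while the arm keeps its last pose, push and grip.
It also fails if it takes over 53 s, if anything falls off the work surface, if the arm or the gripper's body presses on something with over 40 N, if the wrist force passes 120 N, or if a joint passes its speed limit or range.

## Working session

There is one attempt and no reset: what is moved stays moved. The work goes in short steps, Python scripts to look and compute and a tool call to move; the robot and the scene stay as the last step left them, time stands still between calls to the robot, and variables do not carry over. Pictures are saved under pics/ and viewed, at most 10 in all, crops included, and the job is handed in when it is done.

Besides the shell and the picture viewer there is one more tool, called after "Call:" as a command line: name --argument value ..., lists and objects as JSON in quotes. play_rows: Moves the arm, as the interface text tells. Its arguments: {"type":"object","properties":{"steps":{"type":"array","items":{"type":"array","items":{"type":"array","items":{"type":"number"}}}},"gripper":{"type":"number"},"squeeze":{"type":"number"}},"required":["steps"]}

```bash
mkdir -p pics; ls; python3 - <<'E'
from workcell import bot
import cv2,numpy as np
o=bot.get_obs();print(o)
for n in("top","scene"):
    c=bot.camera(n);cv2.imwrite(f"pics/{n}0.png",c["img"]);print(n,{k:v for k,v in c.items() if k!="img"})
E
```

```text
pics
{'time': 0.0, 'q': array([ 7.38537127e+01,  5.01064383e+00,  1.00340715e+01,  9.50983297e+01,
       -1.24399990e-03,  9.00006541e+01]), 'qd': array([ 0.02620039,  0.01191341,  0.03393896,  0.06581814,  0.00686257,
       -0.10398701]), 'joint_efforts': array([-4.09266559e-04, -5.20389318e+01,  4.64801967e+01,  1.63892732e-02,
       -1.08383322e-04, -1.39498491e-05]), 'ee_pos': array([0.15289381, 0.52808913, 0.23058401]), 'tcp_rot': array([-1.79925098e+02,  1.24485388e-03,  1.63853060e+02]), 'wrist_force': array([ 1.18895954, -0.32788858,  0.15003509]), 'torque': array([-0.03267762,  0.02988756,  0.00202793]), 'grasp_force': 0.0, 'opening': 0.08543149283633439}
top {'vfov': 51.72821423676252, 'cx': 254.3468218291037, 'cy': 193.02873771703136, 'D': array([-0.1016269,  0.       ,  0.       ,  0.       ,  0.       ]), 'xyz': array([ 0.24188056, -0.23278393,  1.37805175]), 'attitude': array([-167.72999083,    0.30005   ,  -89.0308429 ])}
scene {'vfov': 45.416283673844845, 'cx': 259.6989730790981, 'cy': 197.69282290804588, 'D': array([-0.14266587,  0.        ,  0.        ,  0.        ,  0.        ]), 'xyz': array([0.18487637, 0.96034383, 0.76954449]), 'attitude': array([-1.19357521e+02, -1.11783870e-01, -1.63718862e+02])}
```

View pics/top0.png

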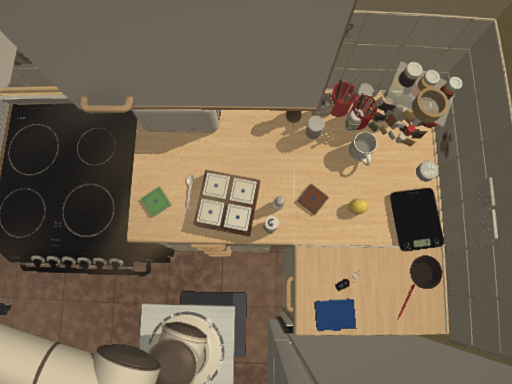

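View pics/scene0.png

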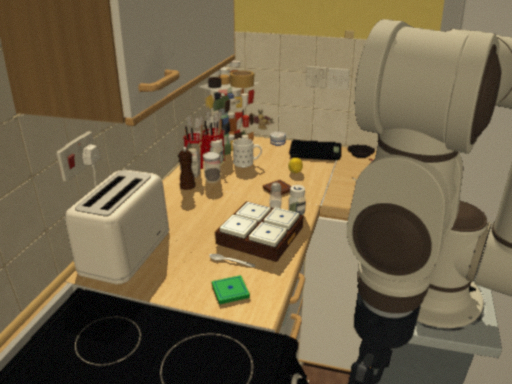

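The top view shows the box around (227,202), with lid dots near (216,185), (243,190), (211,212) and (237,217). The salt shaker (280,201) and spice jar (271,224) stand to its right, and the spoon (189,190) to its left.

```bash
cat > h.py <<'E'
import cv2,numpy as np
from scipy.spatial.transform import Rotation as R
def ray(c,uv):
    H=c["img"].shape[0];f=H/2/np.tan(np.radians(c["vfov"]/2))
    K=np.array([[f,0,c["cx"]],[0,f,c["cy"]],[0,0,1]])
    p=cv2.undistortPoints(np.array(uv,float).reshape(-1,1,2),K,c["D"]).reshape(-1,2)
    return (R.from_euler('xyz',c["attitude"],degrees=True).as_matrix()@np.c_[p,np.ones(len(p))].T).T
def plane(c,uv,z):
    d=ray(c,uv);o=c["xyz"];return o+d*((z-o[2])/d[:,2])[:,None]
def lids(c,amin=150,amax=1e9,thr=190):
    # bright low-saturation squares: centroids of minAreaRect
    hsv=cv2.cvtColor(c["img"],cv2.COLOR_BGR2HSV)
    m=((hsv[...,2]>thr)&(hsv[...,1]<50)).astype(np.uint8)
    m=cv2.morphologyEx(m,cv2.MORPH_CLOSE,np.ones((5,5)) if amin>1000 else np.ones((3,3)))
    cs,_=cv2.findContours(m,cv2.RETR_EXTERNAL,cv2.CHAIN_APPROX_NONE);out=[]
    for k in cs:
        r=cv2.minAreaRect(k);A=r[1][0]*r[1][1]
        if amin<A<amax: out.append((r,cv2.contourArea(k)))
    return out
E
python3 - <<'E'
from workcell import bot
from h import *
np.set_printoptions(precision=4,suppress=True)
c=bot.camera("top")
roi=c["img"][160:245,185:295]
cv2.imwrite("pics/t1.png",cv2.resize(roi,None,fx=7,fy=7,interpolation=cv2.INTER_CUBIC)[:600,:800])
for r,a in lids(c,250,1500):
    if 185<r[0][0]<295 and 150<r[0][1]<240: print(r,a,plane(c,[r[0]],0.056))
print(plane(c,[(216,185),(243,190),(211,212),(237,217)],.056))
print("shaker,jar tops",plane(c,[(280,201)],.09),plane(c,[(271,224)],.098))
E
```

```text
[[ 0.5554 -0.0888  0.056 ]
 [ 0.5393 -0.182   0.056 ]
 [ 0.4612 -0.0753  0.056 ]
 [ 0.4456 -0.1639  0.056 ]]
shaker,jar tops [[ 0.4962 -0.3068  0.09  ]] [[ 0.4179 -0.2773  0.098 ]]
```

View pics/t1.png

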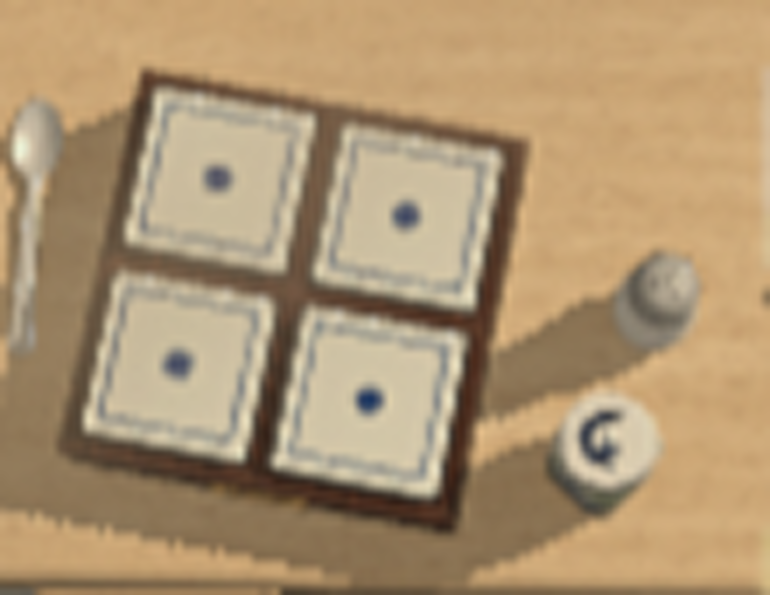

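The crop confirms the box is yawed about -10°, with its centre near (0.50,-0.13). The shaker and jar are clear of the box on its -y side. Next I plan the transit above it.

```bash
cat >> h.py <<'E'
def plan(p,yaw,t,yt,n):
    d=(np.array(t)-p)/n;w=-np.radians(yt-yaw)/n
    rows=[]
    for i in range(n):
        a=np.radians(yaw)-w*i;c,s=np.cos(a),np.sin(a)
        rows.append([round(float(v),3) for v in (c*d[0]+s*d[1],s*d[0]-c*d[1],-d[2],w)])
    for i in range(0,n,5): print(rows[i:i+5])
E
python3 -c "
from h import *
plan([.153,.528,.231],163.85,[.5,-.128,.25],80,20)"
```

```text
[[-0.026, -0.027, -0.001, 0.073], [-0.028, -0.025, -0.001, 0.073], [-0.029, -0.023, -0.001, 0.073], [-0.031, -0.02, -0.001, 0.073], [-0.032, -0.018, -0.001, 0.073]]
[[-0.034, -0.016, -0.001, 0.073], [-0.035, -0.013, -0.001, 0.073], [-0.036, -0.011, -0.001, 0.073], [-0.036, -0.008, -0.001, 0.073], [-0.037, -0.005, -0.001, 0.073]]
[[-0.037, -0.003, -0.001, 0.073], [-0.037, 0.0, -0.001, 0.073], [-0.037, 0.003, -0.001, 0.073], [-0.037, 0.006, -0.001, 0.073], [-0.036, 0.008, -0.001, 0.073]]
[[-0.036, 0.011, -0.001, 0.073], [-0.035, 0.013, -0.001, 0.073], [-0.034, 0.016, -0.001, 0.073], [-0.032, 0.018, -0.001, 0.073], [-0.031, 0.021, -0.001, 0.073]]
```

Call:
play_rows --steps '[[[-0.026, -0.027, -0.001, 0.073], [-0.028, -0.025, -0.001, 0.073], [-0.029, -0.023, -0.001, 0.073], [-0.031, -0.02, -0.001, 0.073], [-0.032, -0.018, -0.001, 0.073]]]' --gripper 0

```text
time: 0.57
ee_pos: [0.2398, 0.3625, 0.236]
tcp_rot: [-180.0, 0.0, 142.8]
wrist_force: [0.9, 0.2, 0.8]
opening: 0.0253
grasp_force: 0.0
```

Call:
play_rows --steps '[[[-0.034, -0.016, -0.001, 0.073], [-0.035, -0.013, -0.001, 0.073], [-0.036, -0.011, -0.001, 0.073], [-0.036, -0.008, -0.001, 0.073], [-0.037, -0.005, -0.001, 0.073]]]'

```text
time: 0.98
ee_pos: [0.3275, 0.1975, 0.2413]
tcp_rot: [180.0, 0.0, 121.8]
wrist_force: [1.4, 0.4, -0.3]
opening: 0.0002
grasp_force: 0.0
```

Call:
play_rows --steps '[[[-0.037, -0.003, -0.001, 0.073], [-0.037, 0.0, -0.001, 0.073], [-0.037, 0.003, -0.001, 0.073], [-0.037, 0.006, -0.001, 0.073], [-0.036, 0.008, -0.001, 0.073]]]'

```text
time: 1.4
ee_pos: [0.4149, 0.0334, 0.2463]
tcp_rot: [180.0, -0.0, 100.9]
wrist_force: [1.1, 1.6, -0.3]
opening: -0.0002
grasp_force: 0.0
```

Call:
play_rows --steps '[[[-0.036, 0.011, -0.001, 0.073], [-0.035, 0.013, -0.001, 0.073], [-0.034, 0.016, -0.001, 0.073], [-0.032, 0.018, -0.001, 0.073], [-0.031, 0.021, -0.001, 0.073]]]'

```text
time: 1.82
ee_pos: [0.5023, -0.1315, 0.2511]
tcp_rot: [-180.0, -0.0, 80.0]
wrist_force: [0.6, 0.4, 0.4]
opening: -0.0
grasp_force: 0.0
```

Call:
play_rows --steps '[[[0, 0, 0, 0], [0, 0, 0, 0], [0, 0, 0, 0], [0, 0, 0, 0], [0, 0, 0, 0]]]'

```text
time: 2.23
ee_pos: [0.5017, -0.1285, 0.2517]
tcp_rot: [180.0, -0.0, 80.3]
wrist_force: [0.1, -0.0, 0.4]
opening: 0.0001
grasp_force: 0.0
```

```bash
python3 - <<'E'
from workcell import bot
import cv2
c=bot.camera("wrist");cv2.imwrite("pics/w0.png",c["img"]);import pickle;pickle.dump(c,open("w0.pkl","wb"))
print({k:v for k,v in c.items() if k!="img"});o=bot.get_obs();print(o['ee_pos'],o['tcp_rot'],o['q'],o['wrist_force'],o['time'])
E
```

```text
{'vfov': 61.01921967068093, 'cx': 252.05044239844915, 'cy': 193.8856156505258, 'D': array([-0.05793265,  0.        ,  0.        ,  0.        ,  0.        ]), 'xyz': array([ 0.51474367, -0.05773558,  0.39291548]), 'attitude': array([ 1.63614850e+02, -6.17586711e-02, -9.70067666e+00])}
[ 0.5017176  -0.12856443  0.25178211] [ 1.79953127e+02 -5.08522929e-04  8.03020672e+01] [-1.43750855e+01  1.01409911e+00  8.23763288e+00  9.71768587e+01
  4.32887181e-03  8.53228493e+01] [-1.03330212 -0.60694572  1.00343709] 2.2833
```

View pics/w0.png

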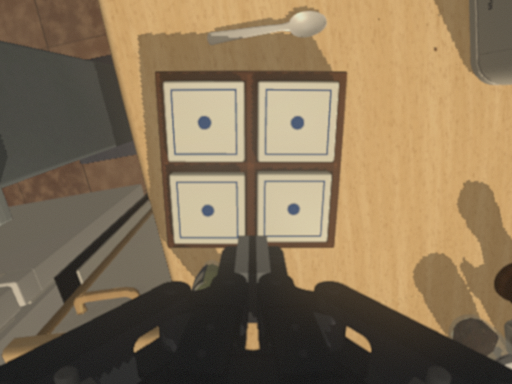

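The wrist view shows all four blue dots: (204,122), (297,122), (208,210) and (293,209). I refine them with a blue mask.

```bash
cat >> h.py <<'E'
def dots(c):
    hsv=cv2.cvtColor(c["img"],cv2.COLOR_BGR2HSV)
    m=cv2.inRange(hsv,(100,70,30),(130,255,200))
    n,_,st,ce=cv2.connectedComponentsWithStats(m)
    return [ce[i] for i in range(1,n) if 40<st[i,4]<400 and max(st[i,2:4])<1.6*min(st[i,2:4])]
E
python3 - <<'E'
from h import *;import pickle
np.set_printoptions(precision=4,suppress=True)
c=pickle.load(open("w0.pkl","rb"))
d=np.array(dots(c));print(d)
P=plane(c,d,.056);print(P,P.mean(0))
t=[(216-.4,185.4),(242.5,190.4),(210.1,211.7),(237.4,216.8)]
from workcell import bot
k=bot.camera("top");q=plane(k,t,.056);print(q,q.mean(0))
E
```

```text
[[204.0323 122.0753]
 [297.1461 122.2697]
 [293.0164 208.7049]
 [207.3731 210.2239]]
[[ 0.4631 -0.0723  0.056 ]
 [ 0.5564 -0.0884  0.056 ]
 [ 0.5397 -0.1797  0.056 ]
 [ 0.447  -0.1656  0.056 ]] [ 0.5016 -0.1265  0.056 ]
[[ 0.554  -0.0874  0.056 ]
 [ 0.5378 -0.1803  0.056 ]
 [ 0.4622 -0.0722  0.056 ]
 [ 0.4463 -0.1652  0.056 ]] [ 0.5001 -0.1263  0.056 ]
```

Call:
play_rows --steps '[[[0.0085, 0.023, 0.03, 0], [0.0085, 0.023, 0.03, 0], [0, 0, 0.04, 0], [0, 0, 0.04, 0], [0, 0, 0.035, 0]]]'

```text
time: 2.75
ee_pos: [0.5497, -0.1197, 0.0739]
tcp_rot: [-180.0, -0.0, 80.3]
wrist_force: [-0.3, -0.2, -0.5]
opening: 0.0
grasp_force: 0.0
```

Call:
play_rows --steps '[[[0, 0, 0.006, 0], [0, 0, 0.005, 0], [0, 0, 0, 0], [0, 0, 0, 0], [0, 0, 0, 0]]]'

```text
time: 3.17
ee_pos: [0.5515, -0.1209, 0.068]
tcp_rot: [179.8, 0.0, 80.2]
wrist_force: [-0.6, 0.7, 0.3]
opening: -0.0003
grasp_force: 0.0
```

Call:
play_rows --steps '[[[0, 0, 0.002, 0], [0, 0, 0.002, 0], [0, 0, 0.002, 0], [0, 0, 0.001, 0], [0, 0, 0, 0]]]'

```text
time: 3.58
ee_pos: [0.55, -0.1207, 0.058]
tcp_rot: [-180.0, 0.0, 80.2]
wrist_force: [-0.4, -0.6, -0.0]
opening: 0.0
grasp_force: 0.1
```

Call:
play_rows --steps '[[[0, 0, 0.001, 0], [0, 0, 0, 0], [0, 0, 0.001, 0], [0, 0, 0, 0], [0, 0, 0, 0]]]'

```text
time: 4.0
ee_pos: [0.5502, -0.1207, 0.0564]
tcp_rot: [180.0, 0.0, 80.2]
wrist_force: [-0.7, -0.8, 1.6]
opening: -0.0002
grasp_force: 0.4
```

Call:
play_rows --steps '[[[0, 0, 0.001, 0], [0, 0, 0, 0], [0, 0, 0.001, 0], [0, 0, 0, 0], [0, 0, 0, 0]]]'

```text
time: 4.42
ee_pos: [0.5505, -0.1207, 0.0559]
tcp_rot: [179.9, 0.0, 80.2]
wrist_force: [-4.2, -0.4, 12.3]
opening: 0.0003
grasp_force: 6.1
```

```bash
python3 - <<'E'
from workcell import bot
import cv2
c=bot.camera("wrist");s=bot.camera("scene");o=bot.get_obs();print(c["xyz"],o["ee_pos"],o["wrist_force"])
cv2.imwrite("s1.png",s["img"])
cr=cv2.resize(s["img"][190:270,200:320],(384*3//2,384))
cv2.imwrite("pics/p1.png",cv2.resize(cv2.hconcat([cv2.resize(c["img"],None,fx=.85,fy=1)[:, :],cv2.resize(cr,(365,384))]),(800,384)))
E
```

```text
[ 0.56353641 -0.04987219  0.19705326] [ 0.55042868 -0.1206915   0.05586547] [-4.07110868  0.42160134 11.55053738]
```

View pics/p1.png

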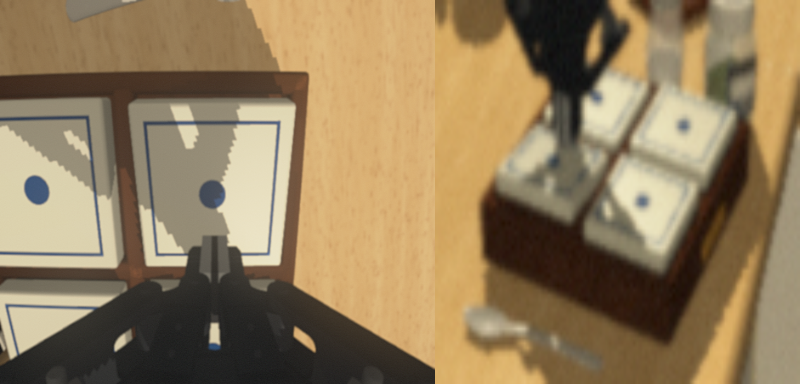

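```bash
python3 - <<'E'
from workcell import bot
from h import *
np.set_printoptions(precision=4,suppress=True)
c=bot.camera("wrist")
for uv in ([(170.6,121),(329.4,121),(180,256),(321,256)],):
    P=plane(c,uv,.0555);print(P, np.linalg.norm(P[0]-P[1]),np.linalg.norm(P[2]-P[3]),np.linalg.norm(P[0]-P[2]))
o=bot.get_obs();print(o["time"])
E
```

```text
[[ 0.528  -0.053   0.0555]
 [ 0.5948 -0.0646  0.0555]
 [ 0.5172 -0.1158  0.0555]
 [ 0.5842 -0.1274  0.0555]] 0.06788120466928316 0.0679946452824642 0.06367837864866484
4.5667
```

The border quad is square on the level plane (67.9 / 68.0 mm), so this lid stayed level under 12 N near its edge and is firm. Next lid, (+x,-y).

Call:
play_rows --steps '[[[0, 0, -0.014, 0], [-0.015, 0, 0, 0], [-0.015, 0, 0, 0], [0, 0, 0.006, 0], [0, 0, 0, 0]]]'

```text
time: 4.98
ee_pos: [0.5445, -0.1503, 0.061]
tcp_rot: [-179.9, -0.0, 80.1]
wrist_force: [-0.2, 0.6, -0.7]
opening: 0.0001
grasp_force: 0.0
```

Call:
play_rows --steps '[[[0, 0, 0.001, 0], [0, 0, 0.001, 0], [0, 0, 0.001, 0], [0, 0, 0, 0], [0, 0, 0, 0]]]'

```text
time: 5.4
ee_pos: [0.5451, -0.1498, 0.0592]
tcp_rot: [-180.0, -0.0, 80.2]
wrist_force: [0.0, 0.4, 0.1]
opening: 0.0001
grasp_force: 0.0
```

Call:
play_rows --steps '[[[0, 0, 0.001, 0], [0, 0, 0.001, 0], [0, 0, 0, 0], [0, 0, 0, 0], [0, 0, 0, 0]]]'

```text
time: 5.82
ee_pos: [0.5451, -0.1502, 0.0573]
tcp_rot: [180.0, 0.0, 80.2]
wrist_force: [0.4, -0.2, 0.4]
opening: -0.0003
grasp_force: 0.0
```

Call:
play_rows --steps '[[[0, 0, 0.001, 0], [0, 0, 0, 0], [0, 0, 0.001, 0], [0, 0, 0, 0], [0, 0, 0, 0]]]'

```text
time: 6.23
ee_pos: [0.545, -0.1502, 0.0552]
tcp_rot: [-180.0, -0.0, 80.2]
wrist_force: [-0.0, -0.6, 0.6]
opening: 0.0001
grasp_force: 0.0
```

Call:
play_rows --steps '[[[0, 0, 0.001, 0], [0, 0, 0, 0], [0, 0, 0.001, 0], [0, 0, 0, 0], [0, 0, 0, 0]]]'

```text
time: 6.65
ee_pos: [0.5451, -0.1502, 0.054]
tcp_rot: [180.0, 0.0, 80.2]
wrist_force: [-2.6, 0.5, 6.6]
opening: 0.0004
grasp_force: 3.1
```

```bash
python3 - <<'E'
from workcell import bot
import cv2
c=bot.camera("wrist");o=bot.get_obs();print(o["ee_pos"],o["wrist_force"])
import pickle;pickle.dump(c,open("p2.pkl","wb"))
cv2.imwrite("pics/p2.png",c["img"])
E
```

```text
[ 0.5450744  -0.15021108  0.05408117] [-2.36885221  1.53570363  6.0114287 ]
```

View pics/p2.png

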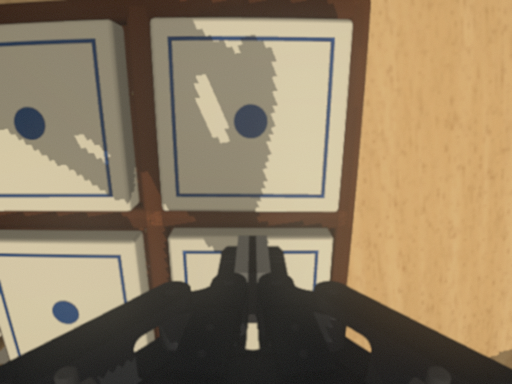

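```bash
python3 - <<'E'
from h import *;import pickle
c=pickle.load(open("p2.pkl","rb"))
def w(a,b,z): 
    P=plane(c,[a,b],z); return np.linalg.norm(P[0]-P[1])
for n,a,b in(("firm near outer",(162,212),(340,212)),("firm far outer",(151,19),(352,20)),("pressed near outer",(169,229.5),(332.5,229.5)),("pressed border",(183,252),(317.5,252)),("firm border near",(176.5,196),(325.5,196)),("firm border far",(168,38),(334.5,38))):
    print(n,[round(1000*w(a,b,z),1) for z in(.05,.054,.058,.062)])
g=c["img"][225:260,165:340];cv2.imwrite("g.png",g)
P=plane(c,[(251,229.5),(251,252)],.054);print(P)
E
```

```text
firm near outer [np.float64(84.5), np.float64(82.2), np.float64(79.8), np.float64(77.5)]
firm far outer [np.float64(82.4), np.float64(80.1), np.float64(77.8), np.float64(75.5)]
pressed near outer [np.float64(78.9), np.float64(76.7), np.float64(74.5), np.float64(72.3)]
pressed border [np.float64(66.3), np.float64(64.4), np.float64(62.6), np.float64(60.8)]
firm border near [np.float64(69.6), np.float64(67.7), np.float64(65.8), np.float64(63.8)]
firm border far [np.float64(68.9), np.float64(67.0), np.float64(65.1), np.float64(63.2)]
[[ 0.54794712 -0.13736756  0.054     ]
 [ 0.5459611  -0.14879752  0.054     ]]
```

The numbers suggest the near edge of this lid dipped, but a low firm lid would give a similar reading. I'll settle it with a light touch on its middle and compare contact heights.

Call:
play_rows --steps '[[[0, 0, -0.013, 0], [-0.016, 0, 0, 0], [-0.015, 0, 0, 0], [0, 0, 0.003, 0], [0, 0, 0, 0]]]'

```text
time: 7.12
ee_pos: [0.5397, -0.1811, 0.0634]
tcp_rot: [-180.0, -0.0, 80.1]
wrist_force: [-0.3, 0.2, -0.4]
opening: 0.0
grasp_force: 0.0
```

Call:
play_rows --steps '[[[0, 0, 0.001, 0], [0, 0, 0, 0], [0, 0, 0.001, 0], [0, 0, 0, 0], [0, 0, 0, 0]]]'

```text
time: 7.53
ee_pos: [0.5398, -0.1804, 0.0612]
tcp_rot: [-180.0, -0.0, 80.2]
wrist_force: [0.6, -1.2, -0.3]
opening: 0.0002
grasp_force: 0.0
```

Call:
play_rows --steps '[[[0, 0, 0.001, 0], [0, 0, 0, 0], [0, 0, 0, 0], [0, 0, 0, 0], [0, 0, 0, 0]]]'

```text
time: 7.95
ee_pos: [0.5398, -0.1808, 0.0603]
tcp_rot: [180.0, -0.0, 80.2]
wrist_force: [-0.3, -0.5, 0.6]
opening: -0.0
grasp_force: 0.0
```

Call:
play_rows --steps '[[[0, 0, 0.001, 0], [0, 0, 0, 0], [0, 0, 0, 0], [0, 0, 0, 0], [0, 0, 0, 0]]]'

```text
time: 8.37
ee_pos: [0.5398, -0.1808, 0.0593]
tcp_rot: [-180.0, -0.0, 80.2]
wrist_force: [-1.0, -0.5, 0.3]
opening: 0.0002
grasp_force: 0.0
```

Call:
play_rows --steps '[[[0, 0, 0.001, 0], [0, 0, 0, 0], [0, 0, 0, 0], [0, 0, 0, 0], [0, 0, 0, 0]]]'

```text
time: 8.78
ee_pos: [0.5398, -0.1807, 0.0583]
tcp_rot: [-180.0, 0.0, 80.2]
wrist_force: [0.2, 0.5, 0.1]
opening: -0.0002
grasp_force: 0.0
```

Call:
play_rows --steps '[[[0, 0, 0.001, 0], [0, 0, 0, 0], [0, 0, 0, 0], [0, 0, 0, 0], [0, 0, 0, 0]]]'

```text
time: 9.2
ee_pos: [0.5398, -0.1808, 0.0573]
tcp_rot: [180.0, 0.0, 80.2]
wrist_force: [-0.8, 0.7, -0.3]
opening: -0.0004
grasp_force: 0.0
```

Call:
play_rows --steps '[[[0, 0, 0.001, 0], [0, 0, 0, 0], [0, 0, 0, 0], [0, 0, 0, 0], [0, 0, 0, 0]]]'

```text
time: 9.62
ee_pos: [0.5398, -0.1808, 0.0563]
tcp_rot: [-180.0, 0.0, 80.2]
wrist_force: [-0.4, -0.3, 0.4]
opening: 0.0002
grasp_force: 0.0
```

Call:
play_rows --steps '[[[0, 0, 0.001, 0], [0, 0, 0, 0], [0, 0, 0.001, 0], [0, 0, 0, 0], [0, 0, 0, 0]]]'

```text
time: 10.03
ee_pos: [0.5397, -0.1807, 0.0542]
tcp_rot: [-180.0, -0.0, 80.2]
wrist_force: [0.1, 0.4, -0.6]
opening: -0.0001
grasp_force: 0.0
```

No contact at the middle down to 54.2 mm, the same height as at the edge, so this lid is firm and just low. Next lid, (-x,-y), inner edge.

Call:
play_rows --steps '[[[0, 0, -0.014, 0], [0.011, -0.031, 0, 0], [0.011, -0.031, 0, 0], [0.01, -0.032, 0, 0], [0, 0, 0.004, 0]]]'

```text
time: 10.45
ee_pos: [0.4486, -0.1313, 0.0646]
tcp_rot: [-179.9, -0.0, 80.2]
wrist_force: [0.9, -0.3, -0.2]
opening: -0.0
grasp_force: 0.0
```

Call:
play_rows --steps '[[[0, 0, 0.001, 0], [0, 0, 0, 0], [0, 0, 0.001, 0], [0, 0, 0, 0], [0, 0, 0, 0]]]'

```text
time: 10.87
ee_pos: [0.4531, -0.1335, 0.0621]
tcp_rot: [-180.0, 0.0, 80.2]
wrist_force: [-0.4, 0.8, -0.2]
opening: -0.0
grasp_force: 0.0
```

Call:
play_rows --steps '[[[0, 0, 0.001, 0], [0, 0, 0, 0], [0, 0, 0.001, 0], [0, 0, 0, 0], [0, 0, 0, 0]]]'

```text
time: 11.28
ee_pos: [0.4526, -0.1332, 0.0602]
tcp_rot: [-180.0, -0.0, 80.2]
wrist_force: [-0.2, 0.9, -0.4]
opening: 0.0002
grasp_force: 0.0
```

Call:
play_rows --steps '[[[0, 0, 0.001, 0], [0, 0, 0, 0], [0, 0, 0.001, 0], [0, 0, 0, 0], [0, 0, 0, 0]]]'

```text
time: 11.7
ee_pos: [0.4526, -0.1332, 0.059]
tcp_rot: [180.0, 0.0, 80.2]
wrist_force: [-2.4, -0.2, 6.7]
opening: 0.0001
grasp_force: 3.4
```

This lid held 6.7 N at its edge at 59 mm, so it is firm. The last candidate is (-x,+y); I press its edge too to confirm.

Call:
play_rows --steps '[[[0, 0, -0.011, 0], [0.015, 0, 0, 0], [0.015, 0, 0, 0], [0, 0, 0.006, 0], [0, 0, 0, 0]]]'

```text
time: 12.12
ee_pos: [0.4575, -0.1033, 0.0628]
tcp_rot: [-180.0, 0.0, 80.3]
wrist_force: [-0.5, 0.1, -0.6]
opening: 0.0001
grasp_force: 0.0
```

Call:
play_rows --steps '[[[0, 0, 0.001, 0], [0, 0, 0.001, 0], [0, 0, 0.001, 0], [0, 0, 0, 0], [0, 0, 0, 0]]]'

```text
time: 12.53
ee_pos: [0.4576, -0.104, 0.0602]
tcp_rot: [-180.0, 0.0, 80.2]
wrist_force: [-0.6, 0.1, 0.4]
opening: -0.0002
grasp_force: 0.0
```

Call:
play_rows --steps '[[[0, 0, 0.001, 0], [0, 0, 0, 0], [0, 0, 0.001, 0], [0, 0, 0, 0], [0, 0, 0, 0]]]'

```text
time: 12.95
ee_pos: [0.4578, -0.1038, 0.0591]
tcp_rot: [180.0, 0.0, 80.2]
wrist_force: [-2.0, -0.7, 6.7]
opening: 0.0004
grasp_force: 3.4
```

Call:
play_rows --steps '[[[0, 0, 0.001, 0], [0, 0, 0, 0], [0, 0, 0, 0], [0, 0, 0, 0], [0, 0, 0, 0]]]'

```text
time: 13.37
ee_pos: [0.4578, -0.1038, 0.059]
tcp_rot: [179.9, 0.0, 80.2]
wrist_force: [-6.2, 0.9, 15.5]
opening: -0.0
grasp_force: 7.7
```

```bash
python3 - <<'E'
from workcell import bot
import cv2
c=bot.camera("wrist");o=bot.get_obs();print(o["ee_pos"],o["wrist_force"])
import pickle;pickle.dump(c,open("p4.pkl","wb"))
cv2.imwrite("pics/p4.png",c["img"])
E
```

```text
[ 0.4578226  -0.10376282  0.05901246] [-7.03780325  0.63867522 16.35247925]
```

View pics/p4.png

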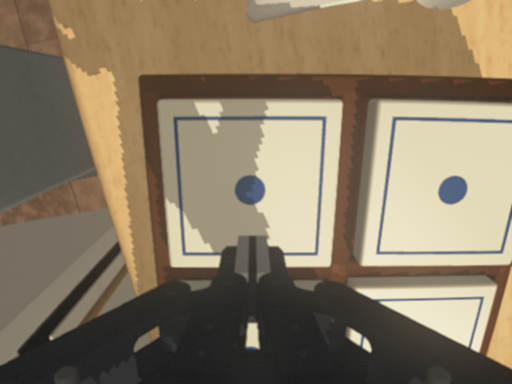

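This lid also held firm at 16 N and 59 mm, so one of my first two verdicts must be wrong. I'll measure the border lines in pictures p1, p2 and p4 with a mask instead of by eye.

```bash
python3 - <<'E'
from h import *;import pickle
def lines(img,x0,x1,y0,y1,sx):
    hsv=cv2.cvtColor(img,cv2.COLOR_BGR2HSV)
    m=cv2.inRange(hsv,(95,60,20),(135,255,210))[y0:y1,x0:x1]
    # largest component by bbox
    n,l,st,_=cv2.connectedComponentsWithStats(cv2.dilate(m,np.ones((3,3))))
    i=1+np.argmax(st[1:,2]);M=(l==i)&(m>0)
    out=[]
    for y in range(0,M.shape[0],8):
        xs=np.where(M[y])[0]
        if len(xs) and xs.max()-xs.min()>100: out.append((y+y0,round((xs.min()+x0+.5)/sx,1),round((xs.max()+x0+.5)/sx,1)))
    top=np.where(M.any(1))[0];print("rows",top.min()+y0,top.max()+y0);print([(a,b,c,round(c-b,1)) for a,b,c in out])
p1=cv2.imread("pics/p1.png");lines(p1,120,300,90,275,.85)
lines(cv2.imread("pics/p4.png"),150,340,95,275,1)
lines(cv2.imread("pics/p2.png"),155,350,15,215,1)
E
```

```text
rows 122 176
[]
rows 118 176
[]
rows 37 196
[(39, np.float64(169.5), np.float64(333.5), np.float64(164.0)), (47, np.float64(169.5), np.float64(332.5), np.float64(163.0)), (55, np.float64(169.5), np.float64(332.5), np.float64(163.0)), (63, np.float64(170.5), np.float64(331.5), np.float64(161.0)), (71, np.float64(170.5), np.float64(331.5), np.float64(161.0)), (79, np.float64(171.5), np.float64(330.5), np.float64(159.0)), (87, np.float64(171.5), np.float64(330.5), np.float64(159.0)), (95, np.float64(172.5), np.float64(329.5), np.float64(157.0)), (103, np.float64(172.5), np.float64(329.5), np.float64(157.0)), (111, np.float64(172.5), np.float64(328.5), np.float64(156.0)), (119, np.float64(173.5), np.float64(328.5), np.float64(155.0)), (127, np.float64(173.5), np.float64(327.5), np.float64(154.0)), (135, np.float64(174.5), np.float64(327.5), np.float64(153.0)), (143, np.float64(174.5), np.float64(326.5), np.float64(152.0)), (159, np.float64(175.5), np.float64(325.5), np.float64(150.0)), (167, np.float64(176.5), np.float64(324.5), np.float64(148.0)), (175, np.float64(176.5), np.float64(324.5), np.float64(148.0)), (183, np.float64(177.5), np.float64(323.5), np.float64(146.0)), (191, np.float64(177.5), np.float64(323.5), np.float64(146.0))]
```

```bash
python3 - <<'E'
from h import *
def lines(img,x0,x1,y0,y1,sx):
    hsv=cv2.cvtColor(img,cv2.COLOR_BGR2HSV)
    m=cv2.inRange(hsv,(95,50,20),(135,255,220))[y0:y1,x0:x1]
    L=[];Rr=[]
    for y in range(y0+8,y1-8):
        xs=np.where(m[y-y0])[0]+x0
        a=xs[xs<x0+40];b=xs[xs>x1-40]
        if len(a): L.append((y,(a.mean()+.5)/sx-.5))
        if len(b): Rr.append((y,(b.mean()+.5)/sx-.5))
    l=np.polyfit(*np.array(L).T,1);r=np.polyfit(*np.array(Rr).T,1)
    # top line row
    t=np.where(m[:, 40:-40].sum(1)>255*40)[0]+y0
    print(t,"width@top",np.polyval(r,t.min())-np.polyval(l,t.min()),"width@250",np.polyval(r,250)-np.polyval(l,250),len(L),len(Rr))
lines(cv2.imread("pics/p1.png"),136,290,112,262,.85)
lines(cv2.imread("pics/p4.png"),168,332,108,262,1)
lines(cv2.imread("pics/p4.png"),372,512,108,262,1)
lines(cv2.imread("pics/p2.png"),160,342,25,205,1)
E
```

```text
[122] width@top 155.99332043850674 width@250 133.4384840537359 124 97
[118] width@top 148.32277995317685 width@250 133.31711280472265 134 135
[119] width@top 108.7935808454182 width@250 128.36830998857664 134 47
[ 37  38  39 195] width@top 162.35782319779483 width@250 139.64589378831297 159 159
```

The masked line fits show that in p1 the far edge of lid (+x,+y) was about 5% closer: its width ratio is 0.855, against 0.899 for a level lid. It was tipped then, and its 55.9 mm contact matches the tipped geometry. It is the rocking lid, and I expect contact at about 59 mm on its middle.

Call:
play_rows --steps '[[[0, 0, -0.014, 0], [0.011, 0.031, 0, 0], [0.011, 0.031, 0, 0], [0.01, 0.0315, 0, 0], [0, 0, 0, 0]]]'

```text
time: 13.83
ee_pos: [0.5594, -0.0873, 0.0698]
tcp_rot: [180.0, -0.0, 80.3]
wrist_force: [-0.4, 0.1, -0.1]
opening: 0.0
grasp_force: 0.0
```

Call:
play_rows --steps '[[[0, 0, 0.003, 0], [0, 0, 0.002, 0], [0, 0, 0, 0], [0, 0, 0, 0], [0, 0, 0, 0]]]'

```text
time: 14.25
ee_pos: [0.5548, -0.0882, 0.0668]
tcp_rot: [180.0, 0.0, 80.2]
wrist_force: [0.8, -0.0, -0.7]
opening: -0.0
grasp_force: 0.0
```

```bash
python3 - <<'E'
from workcell import bot
from h import *
c=bot.camera("top");o=bot.get_obs();print(o["ee_pos"],o["wrist_force"],o["tcp_rot"])
c=bot.camera("scene");cv2.imwrite("pics/s2.png",cv2.resize(c["img"][170:275,195:335],None,fx=5,fy=5,interpolation=cv2.INTER_CUBIC))
E
```

```text
[ 0.55495078 -0.08823958  0.06681951] [ 0.07797223  0.3432604  -0.14699008] [1.79954490e+02 1.43099079e-03 8.01806782e+01]
```

View pics/s2.png

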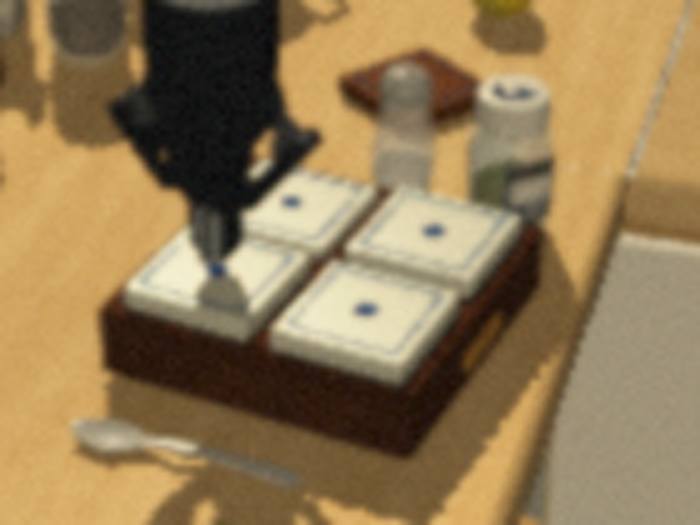

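The fingertips are poised over the dot of the (+x,+y) lid, at crop (217,268). All lids are level and the bystanders are untouched. Now a light touch to check the height.

Call:
play_rows --steps '[[[0, 0, 0.003, 0], [0, 0, 0.002, 0], [0, 0, 0.001, 0], [0, 0, 0, 0], [0, 0, 0, 0]]]'

```text
time: 14.77
ee_pos: [0.5552, -0.088, 0.0601]
tcp_rot: [-180.0, 0.0, 80.2]
wrist_force: [-0.2, 0.2, 0.3]
opening: -0.0
grasp_force: 0.0
```

Call:
play_rows --steps '[[[0, 0, 0.001, 0], [0, 0, 0, 0], [0, 0, 0.001, 0], [0, 0, 0, 0], [0, 0, 0, 0]]]'

```text
time: 15.18
ee_pos: [0.5555, -0.088, 0.0589]
tcp_rot: [180.0, -0.0, 80.2]
wrist_force: [-2.4, 0.1, 4.8]
opening: -0.0001
grasp_force: 2.7
```

The middle touches at 59 mm while its edge sank to 56 mm, so this is the rocking lid. Pushing it home.

Call:
play_rows --steps '[[[0, 0, 0.001, 0], [0, 0, 0.001, 0], [0, 0, 0, 0], [0, 0, 0, 0], [0, 0, 0, 0]]]'

```text
time: 15.6
ee_pos: [0.5555, -0.088, 0.0572]
tcp_rot: [179.9, -0.0, 80.2]
wrist_force: [-3.1, 0.7, 7.1]
opening: 0.0004
grasp_force: 3.9
```

Call:
play_rows --steps '[[[0, 0, 0.001, 0], [0, 0, 0.001, 0], [0, 0, 0, 0], [0, 0, 0, 0], [0, 0, 0, 0]]]'

```text
time: 16.02
ee_pos: [0.5555, -0.088, 0.0553]
tcp_rot: [179.9, -0.0, 80.2]
wrist_force: [-2.9, 0.5, 8.6]
opening: 0.0001
grasp_force: 4.0
```

Call:
play_rows --steps '[[[0, 0, 0.001, 0], [0, 0, 0.001, 0], [0, 0, 0, 0], [0, 0, 0, 0], [0, 0, 0, 0]]]'

```text
time: 16.43
ee_pos: [0.5555, -0.088, 0.054]
tcp_rot: [179.9, -0.0, 80.2]
wrist_force: [-6.3, 1.1, 15.1]
opening: 0.0001
grasp_force: 7.2
```

Call:
play_rows --steps '[[[0, 0, 0.001, 0], [0, 0, 0, 0], [0, 0, 0, 0], [0, 0, 0, 0], [0, 0, 0, 0]]]'

```text
time: 16.85
ee_pos: [0.5555, -0.0881, 0.054]
tcp_rot: [179.9, -0.0, 80.2]
wrist_force: [-9.1, 0.9, 20.7]
opening: -0.0
grasp_force: 10.8
```

Call:
play_rows --steps '[[[0, 0, -0.0005, 0], [0, 0, 0, 0], [0, 0, 0, 0], [0, 0, 0, 0], [0, 0, 0, 0]]]'

```text
time: 17.27
ee_pos: [0.5555, -0.0881, 0.054]
tcp_rot: [179.9, 0.0, 80.2]
wrist_force: [-6.6, 1.7, 18.0]
opening: 0.0003
grasp_force: 9.0
```

```bash
python3 - <<'E'
from workcell import bot
from h import *
c=bot.camera("wrist");cv2.imwrite("pics/p5.png",c["img"])
o=bot.get_obs();print(o["ee_pos"],o["wrist_force"])
E
```

```text
[ 0.55546612 -0.08804191  0.05398171] [-7.85342399  0.58346905 17.72236474]
```

View pics/p5.png

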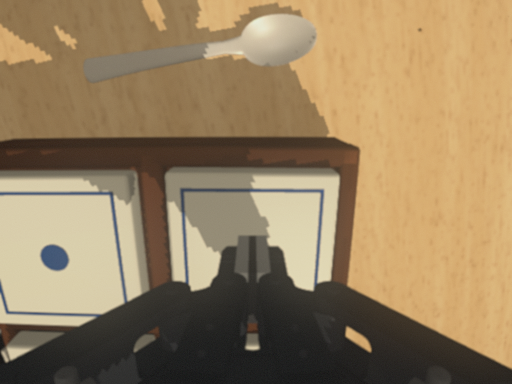

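The lid lies level in its pocket: its border top runs from (182,190) to (323,190) with symmetric sides. It sits at 54 mm, fully sunk, under 18 N on its middle.

```bash
python3 -c "
from workcell import bot
print(bot.job_done())"
```

```text
the job is handed in; nothing more can be done
None
```

I found the rocking lid in the box's (+x, +y) pocket and pushed it down 5 mm until it lay flat, then handed the job in at about 17 s with the fingertips still holding it down at about 18 N.

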